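Tap the taper key home in a mixer drive hub

ROBOT

A 6-joint arm with a two-finger parallel gripper is mounted at the origin on a cart in front of the work surface, level with it; the furniture and walls round the work are solid. World frame = base frame: x ahead of the robot, y to its left, z up, the work surface at z = 0. Lengths are in m, angles in rad, forces in N, time in s.
With the tool pointing down it reaches from about 0.3 to 0.775 m from the base axis. Payload 14.6 kg.
Tool frame: the origin (TCP) lies midway between the tips of the shut fingers; the grasp point (between the pads) lies 19 mm behind it; z points along the fingers, y is the direction in which the jaws open and shut (so a half turn about z gives the same grasp; the last joint's range is limited). The gripper opens to 85 mm and grips with 20 to 120 N. Pads are 22 mm wide; open, the fingers measure 114 mm over their backs; the gripper's body (76 mm by 85 mm) begins 54 mm behind the grasp point. The pads swing forward as they close: fully open they stand 13 mm farther back than shut.
Start: joints at [1.281, 0.3, 1.521, -0, 1.321, -0.067], TCP at [0.122, 0.536, 0.231] pointing down, gripper open.
Joint ranges: [-3.03, 3.03], [-0.79, 2.21], [0.23, 2.52], [-1.04, 4.18], [0, 3.07], [-2.55, 2.55]. Speed limits (rad/s): [2.22, 2.22, 2.57, 3.14, 3.14, 3.14].

INTERFACE

Orientations are given as a unit quaternion [x, y, z, w].
In Python, from workcell import env gives the robot as it stands.
- The arm moves only by the shell command python3 -m inch 'ROWS' [FORCE]. ROWS is text: rows parted by semicolons, each of 5 numbers parted by spaces: the shift along the tool's x, y, z in m, then the turn about the tool's z in rad, then the opening, from 0 (shut) to 1 (fully open). A call has exactly 10 rows; each row shifts and turns the commanded pose from where the row before left it, along the tool's axes as they then stand; what a row does not reach is not made up. A row lasts 1/10 s, in which the tool goes at most 50 mm and 8.59 degrees, less where a joint would pass 70% of its speed; a pose out of reach is approached as far as the arm can. A call is refused whole if a number of a shift passes 0.05 or a number of a turn 0.15, either way. A call with a gripper value outside its range is refused whole. The fingers move at their own pace and stop on an object; FORCE is the grip in N (left out, the last holds). Time passes only in rows, so rows that do not move let the fingers close, or fill a call up. It gives the time, the measured TCP pose, the force and the opening at its end, in the units of the state.
- env.get_state(): the state, without advancing time (a new reading comes with each control period).
- env.grab_frame(name): name is "side" or "top" or "wrist"; returns the picture (384x512x3 uint8, red, green, blue); there is no depth.
- env.calibration(name): a dict with "fx", "fy", "cx", "cy" (pixels), "R" (3x3) and "t" (3): a world point X has camera coordinates R X + t. Camera axes: x right, y down, z forward; pixel columns grow to the right and rows downward; lengths in m; the calibration is good to about 2 mm. A picture is of the moment at which its call begins: read the wrist's pose just before it. calibration takes no time and is no camera call; for the wrist camera it gives the pose at the moment of the call.
- env.job_done(): hands the job in, once; it reports no verdict.
The state is a dict: "time_s": time; "joint_positions": joint angles; "joint_vel": joint speeds; "effort": joint torques, N m; "tcp_pos": TCP position; "tool_rot": TCP orientation; "force": force on the tool from outside, world axes, zero at the start; "wrist_torque": the same for the moment, N m; "finger_gap": finger opening in m.
Only numpy, scipy, OpenCV 4.12 (cv2) and the standard library are available. Lean on these libraries where they do the work, as an engineer would, in place of code of your own. Each camera call takes 0.05 s, during which the arm holds its last target.

TASK

The pulley hub of the mixer drive is loose on its shaft. Take the brass tapered key from the blue key stand, set it point down in the open gap between shaft and hub with its sloping side towards the copper shoe, and press or tap it straight down until it is tight, its head standing only a few millimetres above the hub. Leave the dark straight key in the stand.

Things in the scene. Friction and masses are not known exactly. Their poses are not given: they have to be found in the camera images.
- brass_key: Brass taper key, hangs in one of 2 pockets (varies) of a blue stand 70 mm high, pockets 64 mm apart along x. Head 26 (x) x 44 (y) x 38 mm high, rests on the stand; grip its 44 mm from above, lift 70 mm. Origin: centre of head's underside, z up. Below it a wedge 24 wide (y), 62 long: flat upright side at x = -13 mm, sloping side to +x; 7 mm thick at the point, 25 at the head (0.3 per mm). 130 g.
- steel_key: Dark steel straight key with the same size of head, in the other pocket of the stand, 64 mm from the brass key; no taper, not wanted: it stays there. Origin: centre of the underside of its head, z up.
- gap_mouth (a point): On the hub (top 132 mm up, grey) of the fixed white mixer drive: mouth of the gap, at hub-top level on the shaft's upright flat, mid-gap. x: from the flat across to the copper shoe; y along the gap (44 mm). 65 deep; 17 across at the top, narrowing 0.3 per mm; bevels open the mouth to x = -8..22 mm. Key home: axes parallel, origin x 13, y 0 +-10, z 4 mm; merely let go it rests at z about 27.
- shoe (a joint): Copper clamping shoe, outer side of the gap: 0 as sprung in, slides along the gap's +x as the key is driven down, 0.007 m at its stop, when the key is tight and stops dead. Driving the key takes a push of 6 to 12 N on the middle of its head (up to 20 off-centre); it stays where it was pushed.
Mind the look-alikes: they are no part of the job. Leave any pink or purple look-alike of the brass_key alone.

How it is judged:
At the end, for the whole second after the job is handed in: The brass key is in the gap, upright (10 deg) and square (14 deg), flat side to the shaft, slope to the shoe, let go and at rest; head under 12 mm above the hub, origin within 8 mm across and 20 mm along of home, shoe driven out at least 4.5 mm (value of joint shoe above 0.0045 m and z of brass_key in the frame of gap_mouth below 0.012 m and x of brass_key in the frame of gap_mouth between 0.005 and 0.023 m and y of brass_key in the frame of gap_mouth between -0.02 and 0.02 m and angle between brass_key's own z axis and vertical below 0.17 rad and angle between the x axis of brass_key and the x axis of gap_mouth, either way round below 0.25 rad and linear speed of brass_key below 0.02 m/s and x of gap_mouth in the frame of brass_key below -0.003 m); the robot touches nothing.
It fails at once if the dark straight key is moved more than 30 mm (distance of steel_key from where it was at the start of the episode above 0.03 m).
It also fails if it takes over 43 s, if anything falls off the work surface, if the arm or the gripper's body presses on something with over 40 N, if the wrist force passes 120 N, or if a joint passes its speed limit or range.

## Working session

There is one attempt and no reset: what is moved stays moved. The work goes in short steps, Python scripts to look and compute and a shell command to move; the robot and the scene stay as the last step left them, time stands still between calls to the robot, and variables do not carry over. Pictures are saved under pics/ and viewed, and the job is handed in when it is done.

```bash
ls; mkdir -p pics
cat > h.py <<'E'
from workcell import env
import numpy as np, cv2
def snap(n,f):
    im=env.grab_frame(n); cv2.imwrite('pics/'+f,im[:,:,::-1]); np.save('pics/'+f[:-4]+'.npy',im); return im
def ray(c,u,v,z):
    K=c; R=np.array(c['R']);t=np.array(c['t'])
    o=-R.T@t; d=R.T@np.array([(u-c['cx'])/c['fx'],(v-c['cy'])/c['fy'],1])
    return o+d*(z-o[2])/d[2]
def proj(c,X):
    p=np.array(c['R'])@np.array(X)+np.array(c['t']); return c['fx']*p[0]/p[2]+c['cx'],c['fy']*p[1]/p[2]+c['cy']
E
python3 - <<'E'
from h import *
snap('top','t0.png');snap('side','s0.png')
s=env.get_state();print(s)
for n in('top','side'):
    c=env.calibration(n);print(n,c['fx'],-np.array(c['R']).T@c['t'],c['R'])
E
```

```text
pics
{'time_s': 0.1, 'joint_positions': array([ 1.28139729e+00,  3.00412308e-01,  1.52153314e+00,  4.52913330e-06,
        1.32071063e+00, -6.66221893e-02]), 'joint_vel': array([ 0.00017142, -0.00193192, -0.00097643, -0.00073165,  0.0009633 ,
        0.0005019 ]), 'effort': array([ 1.05567517e-03, -5.44374597e+01, -3.62369263e+01, -6.81283927e-05,
        3.03152963e-03,  1.32246572e-05]), 'tcp_pos': array([0.12146781, 0.53619626, 0.23077385]), 'tool_rot': array([ 1.11158770e-01,  9.93802518e-01, -5.22921726e-04, -9.63105112e-05]), 'force': array([-0.18652329, -0.78318222, -0.32718343]), 'wrist_torque': array([ 0.07100261, -0.0049181 , -0.0043322 ]), 'finger_gap': 0.0854374840564532}
top 386.5821907054579 [0.41241423 0.10654182 1.2066046 ] [[ 0.02923204 -0.99907139  0.03165183]
 [-0.99343983 -0.03254044 -0.10962853]
 [ 0.1105567  -0.02823952 -0.99346854]]
side 472.12252338585665 [0.30025185 1.19264152 0.56783078] [[-0.97971899 -0.19980564  0.01511298]
 [-0.0919823   0.38144996 -0.91980171]
 [ 0.17801672 -0.90253733 -0.39209235]]
```

View pics/t0.png

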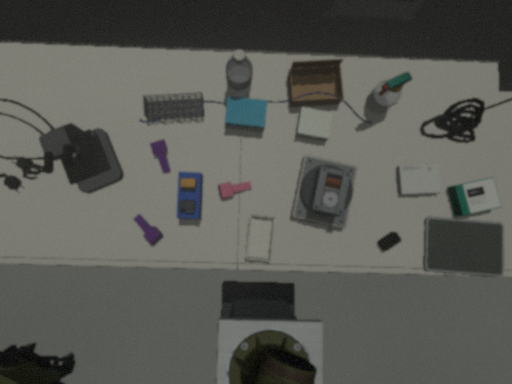

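View pics/s0.png

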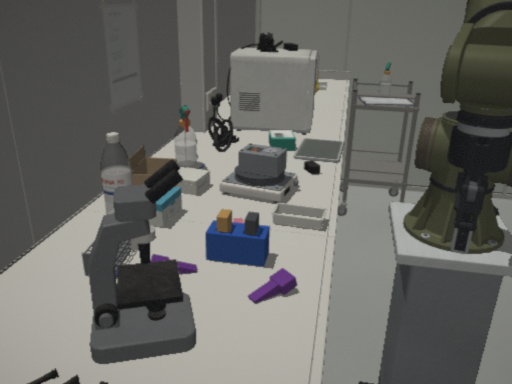

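Run:
```python
from h import *
a=np.load('pics/t0.npy');b=np.load('pics/s0.npy')
def cr(im,x0,y0,x1,y1,k):return cv2.resize(im[y0:y1,x0:x1],None,fx=k,fy=k,interpolation=cv2.INTER_CUBIC)
A=np.hstack([cr(a,165,160,215,230,7),cr(a,285,150,360,235,5.8) [:490] if 0 else cv2.resize(a[155:232,285:360],(440,490),interpolation=cv2.INTER_CUBIC)])
A=np.clip(A.astype(float)*1.7,0,255).astype(np.uint8)
cv2.imwrite('pics/tc.png',A[:,:,::-1])
B=np.hstack([cr(b,195,200,285,270,4.4),cr(b,215,140,305,210,4.4)])
cv2.imwrite('pics/sc.png',B[:,:,::-1]); print(A.shape,B.shape)
c=env.calibration('top');print(proj(c,[.12,.536,.23]),proj(c,[0,0,0]))
w=env.calibration('wrist');print(w)
snap('wrist','w0.png')
```

```text
(490, 790, 3) (308, 792, 3)
(np.float64(54.58544280069623), np.float64(349.39181318262195)) (np.float64(269.01947472383205), np.float64(371.60034964371823))
{'fx': 303.16164568813565, 'fy': 303.16164568813565, 'cx': 257.688749084334, 'cy': 191.21761269471534, 'R': array([[ 0.22030039,  0.97542949, -0.00224768],
       [ 0.93240934, -0.20990639,  0.29419745],
       [ 0.28649706, -0.06690757, -0.95574202]]), 't': array([-0.54916273, -0.0386458 ,  0.38070258])}
```

View pics/tc.png

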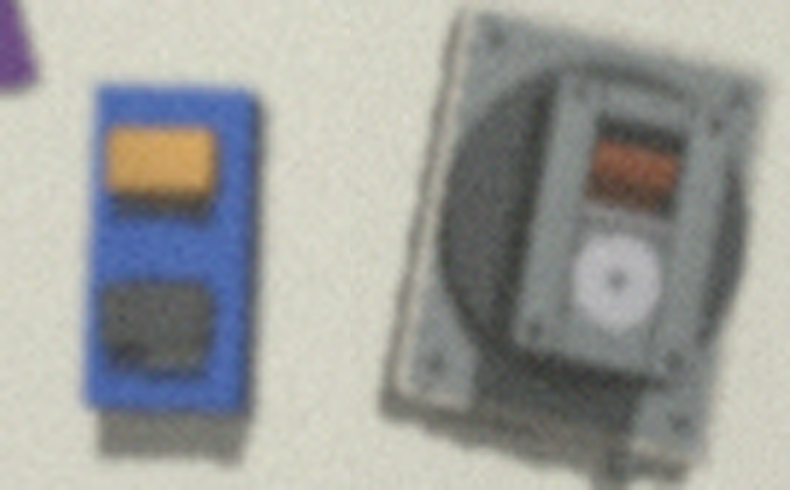

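View pics/sc.png

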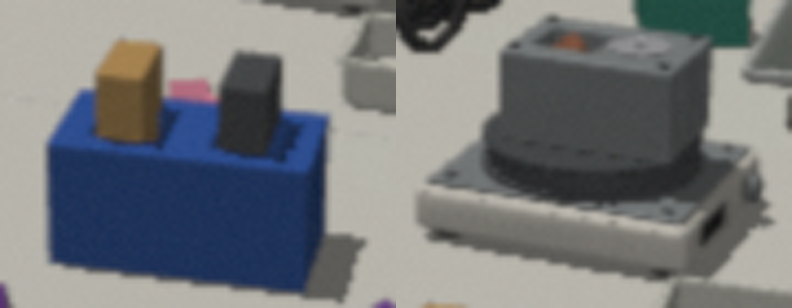

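View pics/w0.png

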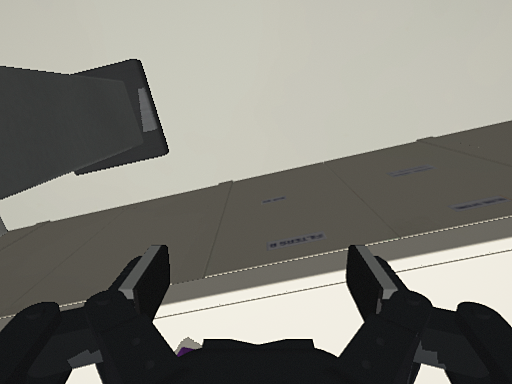

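Run:
```python
from h import *
a=np.load('pics/t0.npy');c=env.calibration('top')
hsv=cv2.cvtColor(a,cv2.COLOR_RGB2HSV)
def rect(m,z,box,name):
    M=np.zeros_like(m);x0,y0,x1,y1=box;M[y0:y1,x0:x1]=m[y0:y1,x0:x1]
    cs,_=cv2.findContours(M,cv2.RETR_EXTERNAL,cv2.CHAIN_APPROX_NONE)
    q=max(cs,key=cv2.contourArea).reshape(-1,2).astype(float)
    P=np.array([ray(c,u,v,z)[:2] for u,v in q])
    r=cv2.minAreaRect((P*1000).astype(np.float32));print(name,'ctr',np.round(r[0],1),'size',np.round(r[1],1),'ang',round(r[2],1),'px',q.min(0),q.max(0))
br=cv2.inRange(hsv,(10,90,60),(28,255,255));rect(br,.108,(170,165,210,225),'brass')
bl=cv2.inRange(hsv,(105,100,40),(125,255,255));rect(bl|br,.07,(165,160,215,230),'stand@70')
dk=cv2.inRange(hsv,(0,0,0),(180,80,75));rect(dk,.108,(175,195,200,218),'steel')
cu=cv2.inRange(hsv,(0,90,40),(12,255,255));rect(cu,.132,(310,165,350,210),'copper')
# hub pixels corners by gray: print along
for p in [(340,166),(352,170),(346,210),(334,208)]: pass
for z in(.132,): 
  for u,v in [(285+560/440*75/1,0)]:pass
def px(X,Y): return 285+X*75/440,155+Y*77/490
for n,(X,Y) in dict(tl=(562,75),tr=(722,100),br=(655,378),bl=(515,340),shaft=(618,278),shaftL=(572,272),shaftR=(662,286),cuTL=(598,140),cuTR=(680,150),slotTL=(604,115),slotTR=(690,132),slotBL=(585,195),slotBR=(672,213)).items():
    u,v=px(X,Y);print(n,round(u,1),round(v,1),np.round(ray(c,u,v,.132)*1000))
```

```text
brass ctr [546.6 254.7] size [23.  37.2] ang 1.9 px [181. 179.] [194. 187.]
stand@70 ctr [515.4 253.6] size [ 63.9 132.5] ang 89.9 px [178. 173.] [200. 218.]
steel ctr [481.  254.4] size [34.  42.6] ang 1.8 px [179. 200.] [194. 212.]
copper ctr [ 561.6 -156.8] size [34.4 20.2] ang 79.3 px [327. 177.] [339. 185.]
tl 380.8 166.8 [ 608. -294.  132.]
tr 408.1 170.7 [ 600. -372.  132.]
br 396.6 214.4 [ 474. -338.  132.]
bl 372.8 208.4 [ 489. -270.  132.]
shaft 390.3 198.7 [ 518. -320.  132.]
shaftL 382.5 197.7 [ 520. -298.  132.]
shaftR 397.8 199.9 [ 515. -342.  132.]
cuTL 386.9 177.0 [ 580. -311.  132.]
cuTR 400.9 178.6 [ 576. -351.  132.]
slotTL 388.0 173.1 [ 591. -314.  132.]
slotTR 402.6 175.7 [ 585. -356.  132.]
slotBL 384.7 185.6 [ 555. -305.  132.]
slotBR 399.5 188.5 [ 548. -347.  132.]
```

```bash
python3 -m inch '-.046 -.0174 0 0 1;-.046 -.0174 0 0 1;-.046 -.0174 0 0 1;-.046 -.0174 0 0 1;-.046 -.0174 0 0 1;-.046 -.0174 0 0 1;-.046 -.0174 0 0 1;-.046 -.0174 0 0 1;0 0 0 -.1115 1;0 0 0 -.1115 1'
python3 - <<'E'
from h import *
snap('wrist','w1.png');s=env.get_state();print(s['tcp_pos'],s['tool_rot'])
E
```

```text
time_s: 1.15
tcp_pos: [0.4506, 0.3182, 0.2307]
tool_rot: [-0.001, 1.0, -0.0, -0.0]
force: [0.1, 0.6, 0.1]
finger_gap: 0.0853
[0.45013827 0.31863925 0.23082074] [-5.02456582e-03  9.99987278e-01 -2.17922254e-04 -3.88016009e-04]
```

View pics/w1.png

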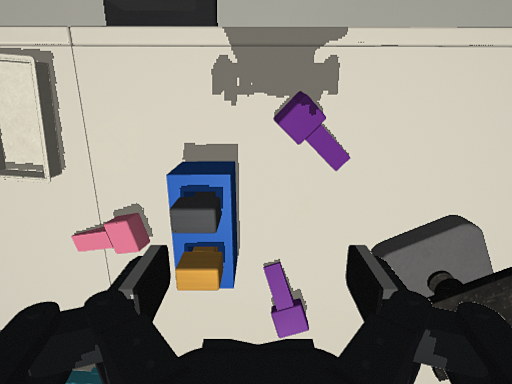

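```bash
cat >> h.py <<'E'
def wrect(a,c,m,z,box,name):
    M=np.zeros_like(m);x0,y0,x1,y1=box;M[y0:y1,x0:x1]=m[y0:y1,x0:x1]
    cs,_=cv2.findContours(M,cv2.RETR_EXTERNAL,cv2.CHAIN_APPROX_NONE)
    q=max(cs,key=cv2.contourArea).reshape(-1,2).astype(float)
    P=np.array([ray(c,u,v,z)[:2] for u,v in q])
    r=cv2.minAreaRect((P*1000).astype(np.float32));print(name,'ctr',np.round(r[0],1),'size',np.round(r[1],1),'ang',round(r[2],1),'px',q.min(0),q.max(0));return q
E
python3 - <<'E'
from h import *
a=np.load('pics/w1.npy');c=env.calibration('wrist')
hsv=cv2.cvtColor(a,cv2.COLOR_RGB2HSV)
m=cv2.inRange(hsv,(10,120,200),(28,255,255))
print(m.sum()/255)
wrect(a,c,m,.108,(165,240,240,300),'brass top')
m2=cv2.inRange(hsv,(10,120,60),(28,255,255));wrect(a,c,m2,.108,(165,240,240,300),'brass all')
k=cv2.resize(a[150:300,150:250],None,fx=5,fy=4,interpolation=cv2.INTER_CUBIC);cv2.imwrite('pics/w1c.png',k[:,:,::-1])
for u,v in [(178,263),(221,263),(219,290),(177,290)]: print(ray(c,u,v,.108)*1000)
E
```

```text
740.0
brass top ctr [550.4 258.1] size [22.  40.6] ang 0.7 px [176. 270.] [217. 289.]
brass all ctr [537.6 260.5] size [47.5 47.4] ang 0.7 px [176. 247.] [222. 289.]
[531.7004569  240.36759766 108.        ]
[531.21260298 282.96072386 108.        ]
[562.31964521 280.14878354 108.        ]
[562.8171927  237.28180518 108.        ]
```

View pics/w1c.png

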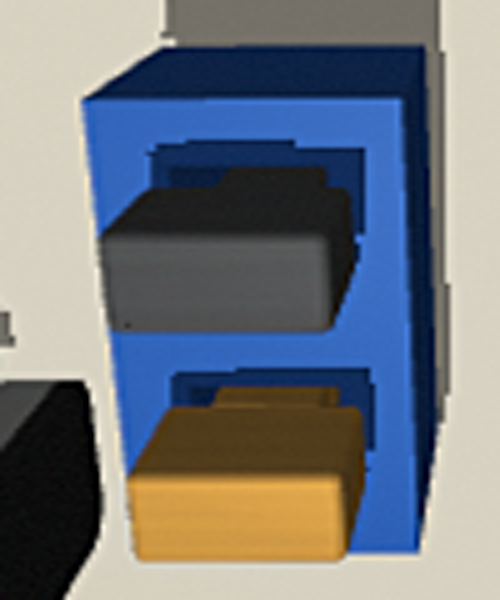

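```bash
python3 -m inch '-.033 -.021 0 0 1;-.033 -.021 0 0 1;-.032 -.020 0 0 1;0 0 .03 0 1;0 0 .035 0 1;0 0 .035 0 1;0 0 .03 0 1;0 0 .022 0 1;0 0 0 0 1;0 0 0 0 1' 40
python3 - <<'E'
from h import *
snap('side','s1.png');s=env.get_state();print(s['tcp_pos'],s['tool_rot'],s['force'])
E
```

```text
time_s: 2.2
tcp_pos: [0.5478, 0.2576, 0.0799]
tool_rot: [0.0, 1.0, 0.0, 0.0]
force: [0.6, -0.4, 0.5]
finger_gap: 0.0851
[0.54819513 0.25768866 0.08067729] [2.50793329e-04 9.99999626e-01 3.08866987e-04 7.67394958e-04] [ 0.57862227 -0.76530475  0.03014185]
```

View pics/s1.png

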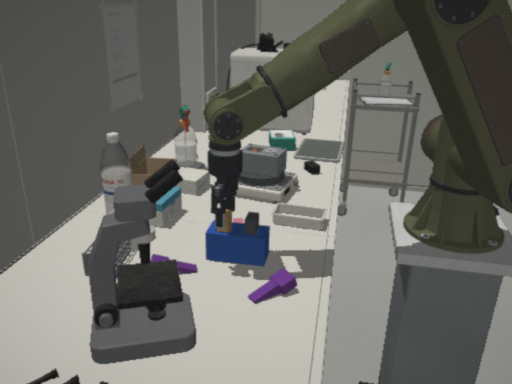

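Run:
```python
from h import *
c=env.calibration('side')
for p in [(.548,.3,.09),(.548,.3,.108),(.55,.279,.108),(.547,.279,.07),(.56,.279,.108),(.534,.279,.108),(.534,.235,.108)]: print(p,proj(c,p))
a=np.load('pics/s1.npy');b=np.load('pics/s0.npy')
k=np.hstack([cv2.resize(i[180:270,190:290],None,fx=4,fy=4,interpolation=cv2.INTER_CUBIC) for i in(b,a)]);cv2.imwrite('pics/s1c.png',k[:,:,::-1])
```

```text
(0.548, 0.3, 0.09) (np.float64(220.28059477975535), np.float64(228.4091117393114))
(0.548, 0.3, 0.108) (np.float64(220.1819794924572), np.float64(221.0581785957953))
(0.55, 0.279, 0.108) (np.float64(221.7897282245609), np.float64(216.86811705626567))
(0.547, 0.279, 0.07) (np.float64(223.25910479635928), np.float64(232.19122882847557))
(0.56, 0.279, 0.108) (np.float64(217.4418939079345), np.float64(216.4157522368972))
(0.534, 0.279, 0.108) (np.float64(228.77703024310281), np.float64(217.5951018917742))
(0.534, 0.235, 0.108) (np.float64(233.47909111602397), np.float64(209.426794752974))
```

View pics/s1c.png

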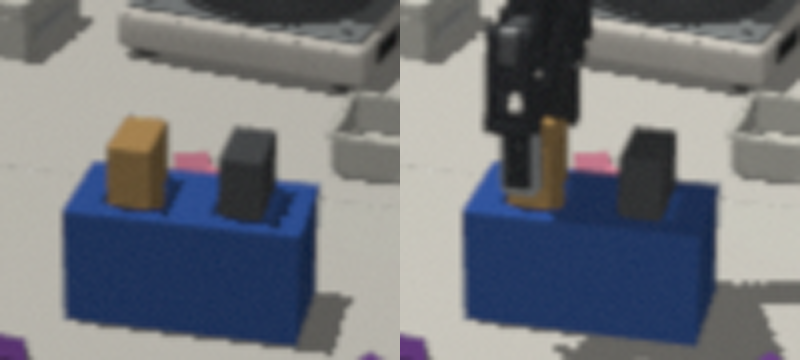

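```bash
python3 -m inch '0 0 .007 0 1;0 0 0 0 .4;0 0 0 0 .4;0 0 0 0 .3;0 0 0 0 .3;0 0 0 0 .3;0 0 0 0 .3;0 0 0 0 .3;0 0 0 0 .3;0 0 0 0 .3' 100
```

```text
time_s: 3.25
tcp_pos: [0.548, 0.2575, 0.073]
tool_rot: [-0.0, 1.0, 0.0, 0.001]
force: [-1.2, 0.8, 5.0]
finger_gap: 0.0428
```

```bash
python3 -m inch '0 0 -.005 0 .2;0 0 -.01 0 .2;0 0 -.02 0 .2;0 0 -.025 0 .2;0 0 -.025 0 .2;0 0 -.025 0 .2;0 0 -.025 0 .2;0 0 -.025 0 .2;0 0 0 0 .2;0 0 0 0 .2'
python3 - <<'E'
from h import *
a=snap('side','s2.png');w=snap('wrist','w2.png');s=env.get_state();print(s['tcp_pos'],s['tool_rot'],s['force'])
k=cv2.resize(a[120:270,170:290],None,fx=5,fy=4,interpolation=cv2.INTER_CUBIC);cv2.imwrite('pics/s2c.png',k[:,:,::-1])
E
```

```text
time_s: 4.25
tcp_pos: [0.5476, 0.2573, 0.2323]
tool_rot: [-0.0, 1.0, 0.0, 0.0]
force: [-0.3, 0.2, -1.7]
finger_gap: 0.0429
[0.54723844 0.25714406 0.23101612] [-1.06719073e-04  9.99999466e-01 -3.94868900e-04 -9.48598108e-04] [ 0.74508001 -0.07003381 -1.59455577]
```

View pics/s2c.png

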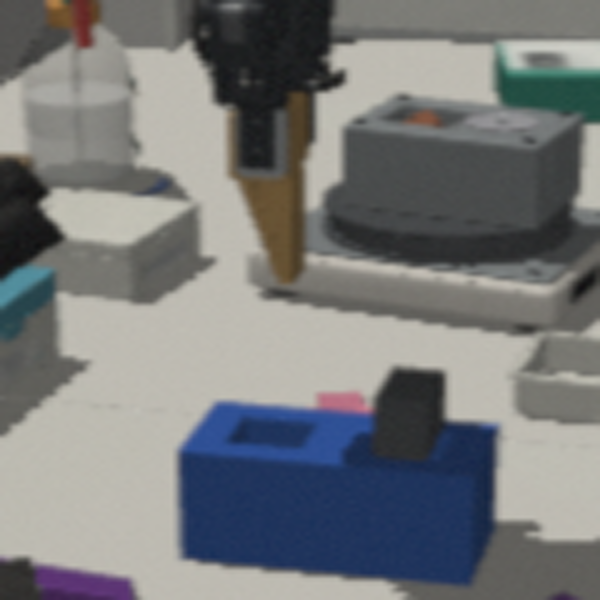

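View pics/w2.png

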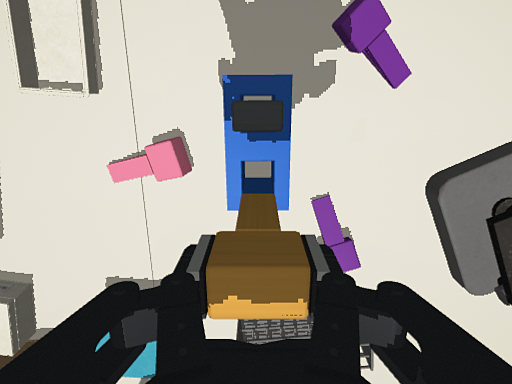

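```bash
python3 -m inch '-.006 -.03 0 0 .2;-.011 -.045 0 0 .2;-.011 -.045 0 0 .2;-.011 -.045 0 0 .2;-.011 -.045 -.005 0 .2;-.011 -.045 -.005 0 .2;-.011 -.045 -.005 0 .2;-.011 -.045 -.005 0 .2;-.011 -.045 0 0 .2;-.006 -.02 0 0 .2'
python3 -m inch '0 0 0 0 .2;0 0 0 0 .2;0 0 0 0 .2;0 0 0 0 .2;0 0 0 0 .2;0 0 0 0 .2;0 0 0 0 .2;0 0 0 0 .2;0 0 0 0 .2;0 0 0 0 .2'
python3 - <<'E'
from h import *
s=env.get_state();import pickle;c=env.calibration('wrist');pickle.dump(c,open('w3.pkl','wb'));a=snap('wrist','w3.png');print(s['tcp_pos'],s['tool_rot'],s['force'],-c['R'].T@c['t'])
t=snap('top','t3.png')
E
```

```text
time_s: 5.35
tcp_pos: [0.6475, -0.1564, 0.2506]
tool_rot: [0.001, 1.0, 0.0, -0.001]
force: [-0.5, 1.4, -0.8]
finger_gap: 0.0428
time_s: 6.35
tcp_pos: [0.6478, -0.1526, 0.2523]
tool_rot: [-0.0, 1.0, 0.0, 0.0]
force: [0.9, -0.3, -1.9]
finger_gap: 0.0429
[ 0.64778146 -0.15262929  0.25230054] [-1.10444412e-04  9.99999993e-01  6.15339173e-07  3.08499310e-05] [ 0.90126151 -0.28100764 -1.93041567] [ 0.57233259 -0.15264693  0.39548586]
```

View pics/w3.png

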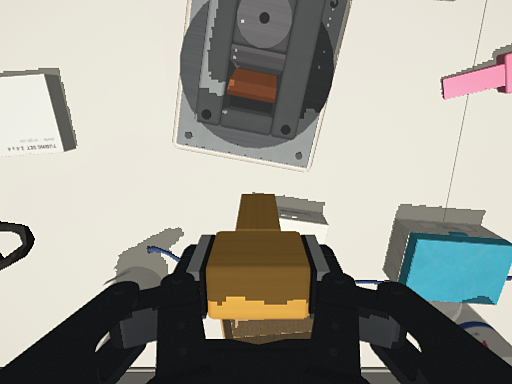

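Run:
```python
from h import *
a=np.load('pics/w3.npy')
k=cv2.resize(a[0:130,190:310],None,fx=5,fy=4.6,interpolation=cv2.INTER_CUBIC);k=np.clip(k*1.4,0,255).astype(np.uint8);cv2.imwrite('pics/w3c.png',k[:,:,::-1])
```

```text
(no output)
```

View pics/w3c.png

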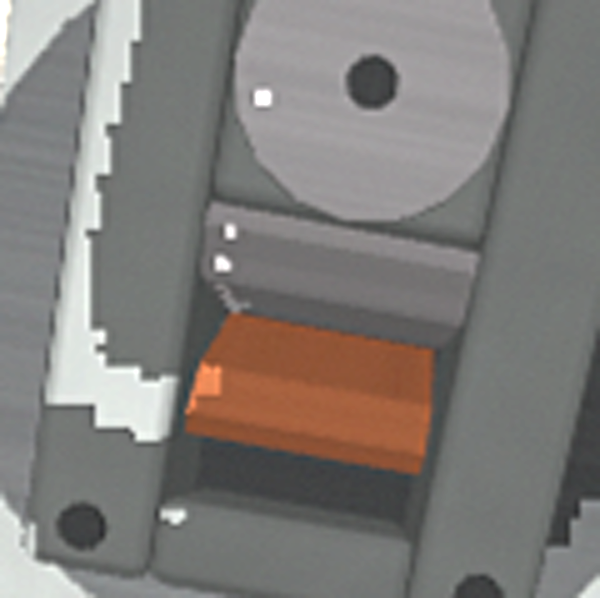

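Run:
```python
from h import *
import pickle
c=pickle.load(open('w3.pkl','rb'))
def P(X,Y,z=.132): return ray(c,190+(X-2)/5,(Y-2)/4.6,z)[:2]*1000
e={'hubtopL':P(208,205),'hubtopR':P(478,250),'cu23L':P(188,418),'cu23R':P(424,456),'cu_outL':P(190,432),'cu_outR':P(420,472),'cu12L':P(200,365),'cu12R':P(432,402),'shaft':P(372,82),'holeBL':P(82,526),'holeBR':P(478,595),'slotfarL':P(165,495),'slotfarR':P(412,535)}
for k,v in e.items(): print(k,np.round(v,1))
d=e['hubtopR']-e['hubtopL'];print('len',np.hypot(*d),'yaw of gap y axis',np.degrees(np.arctan2(-d[0],d[1])),np.degrees(np.arctan2(*(e['holeBR']-e['holeBL'])[[0,1]]*[1,1])) if 0 else '')
d2=e['cu23R']-e['cu23L'];d3=e['holeBR']-e['holeBL']
for q in(d,d2,d3,e['slotfarR']-e['slotfarL']):print(np.hypot(*q),np.degrees(np.arctan2(-q[0],q[1])))
y=d/np.hypot(*d)
x=np.array([y[1],-y[0]])
print('x axis',x)
m=(e['hubtopL']+e['hubtopR'])/2
print('mid',m, [(k,np.round([(v-m)@x-8,(v-m)@y],1).tolist()) for k,v in e.items()])
print('gap_mouth',m+8*x)
```

```text
hubtopL [ 531.6 -173.9]
hubtopR [ 538.7 -131. ]
cu23L [ 566.4 -178. ]
cu23R [ 572.9 -139. ]
cu_outL [ 568.8 -177.8]
cu_outR [ 575.7 -139.6]
cu12L [ 557.5 -175.8]
cu12R [ 563.7 -137.8]
shaft [ 512.8 -148.1]
holeBL [ 585.2 -196.5]
holeBR [ 597.6 -129.3]
slotfarL [ 579.7 -182.3]
slotfarR [ 586.8 -140.8]
len 43.50141359451368 yaw of gap y axis -9.36347016287723 
43.50141359451368 -9.36347016287723
39.5855081109476 -9.430191682407202
68.26010753526427 -10.454114942957801
42.09116131240193 -9.635610974976078
x axis [ 0.98667609 -0.16269692]
mid [ 535.17921314 -152.42039344] [('hubtopL', [-8.0, -21.8]), ('hubtopR', [-8.0, 21.8]), ('cu23L', [27.0, -20.2]), ('cu23R', [27.0, 19.4]), ('cu_outL', [29.3, -19.6]), ('cu_outR', [29.9, 19.2]), ('cu12L', [17.8, -19.5]), ('cu12R', [17.7, 19.0]), ('shaft', [-30.8, 0.7]), ('holeBL', [48.5, -35.3]), ('holeBR', [49.8, 32.9]), ('slotfarL', [40.8, -22.2]), ('slotfarR', [41.0, 19.9])]
gap_mouth [ 543.07262188 -153.72196883]
```

Run:
```python
from h import *
import pickle
c=pickle.load(open('w3.pkl','rb'))
for z in(.184,.187,.190): print(z,[np.round(ray(c,u,v,z)*1000,1) for u,v in((241,194.5),(278,194.5))])
for z in(.249,.246): print('head',z,[np.round(ray(c,u,v,z)*1000,1) for u,v in((215,232),(302,232))])
a=np.load('pics/w3.npy');print(a[186:202,260].tolist())
def P(X,Y,z=.132): return ray(c,190+(X-2)/5,(Y-2)/4.6,z)[:2]*1000
print(P(310,388))
g=cv2.resize(a[180:330,190:330],None,fx=5,fy=4);cv2.imwrite('pics/w3k.png',g[:,:,::-1])
```

```text
0.184 [array([ 639.9, -165. ,  184. ]), array([ 639.9, -137.9,  184. ])]
0.187 [array([ 639. , -164.8,  187. ]), array([ 638.9, -138.1,  187. ])]
0.19 [array([ 638. , -164.7,  190. ]), array([ 638. , -138.3,  190. ])]
head 0.249 [array([ 639.9, -175.2,  249. ]), array([ 639.9, -129.4,  249. ])]
head 0.246 [array([ 641.3, -175.7,  246. ]), array([ 641.3, -128.9,  246. ])]
[[237, 233, 222], [237, 234, 222], [237, 234, 222], [237, 234, 222], [238, 235, 223], [243, 240, 229], [238, 236, 218], [113, 109, 102], [82, 55, 14], [91, 66, 29], [92, 68, 31], [91, 68, 31], [92, 68, 31], [93, 69, 34], [92, 68, 32], [92, 67, 31]]
[ 561.32894101 -157.88934567]
```

View pics/w3k.png

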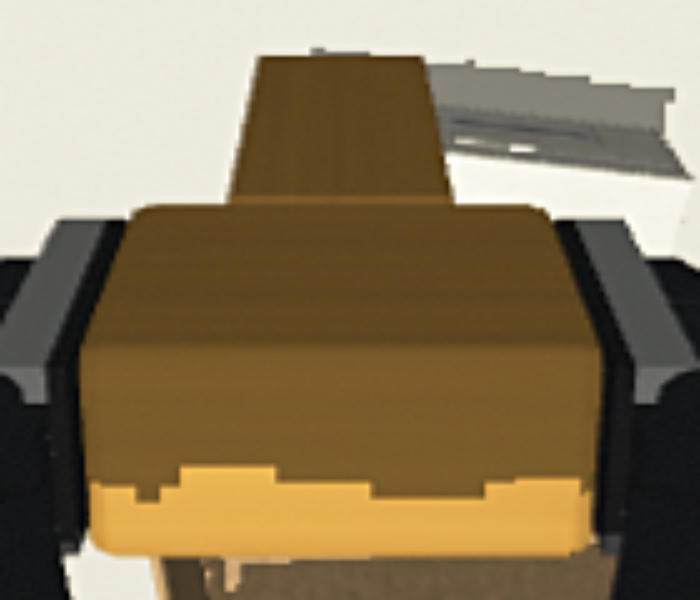

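```bash
python3 -m inch '.02 -.001 0 0 .2;.03 -.001 0 0 .2;.03 -.001 0 0 .2;.012 0 0 0 .2;0 0 0 .08 .2;0 0 0 .084 .2;0 0 .02 0 .2;0 0 .015 0 .2;0 0 0 0 .2;0 0 0 0 .2'
python3 - <<'E'
from h import *
a=snap('side','s4.png');s=env.get_state();print(s['tcp_pos'],s['tool_rot'],s['force'])
import pickle;c=env.calibration('wrist');w=snap('wrist','w4.png')
k=cv2.resize(a[80:200,210:310],None,fx=6,fy=5,interpolation=cv2.INTER_CUBIC);cv2.imwrite('pics/s4c.png',k[:,:,::-1])
E
```

```text
time_s: 7.45
tcp_pos: [0.5559, -0.1557, 0.2178]
tool_rot: [0.082, 0.997, -0.0, 0.0]
force: [-0.4, -0.2, -1.1]
finger_gap: 0.0427
[ 0.5560883  -0.15577276  0.21828163] [ 8.17926273e-02  9.96649180e-01 -1.56114168e-04  5.94833922e-04] [-0.18646595  0.29405299 -0.95462619]
```

View pics/s4c.png

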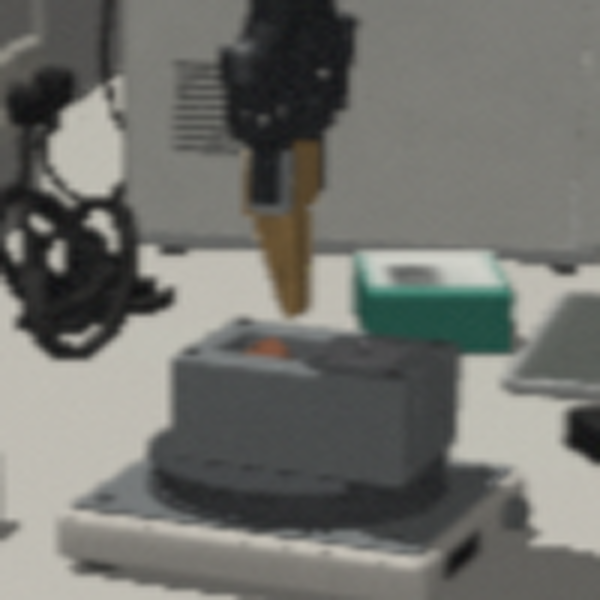

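View pics/w4.png

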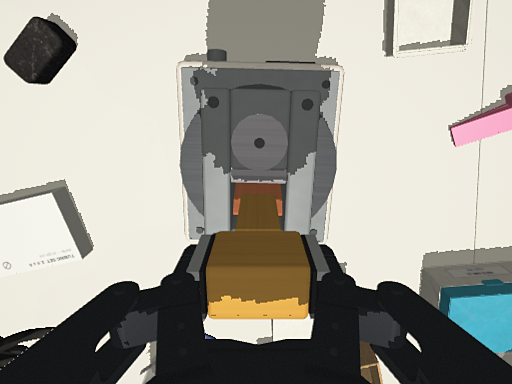

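Run:
```python
from h import *
c=env.calibration('side')
x=np.array([.987,-.163]);y=np.array([.163,.987])
def cp(p):u,v=proj(c,p);return round((u-210)*6),round((v-80)*5)
g=np.array([.5431,-.1537])
for n,gx,gy,z in[('flat near',0,.022,.132),('flat mid',0,0,.132),('shoe17 mid',.017,0,.132),('-8near',-.008,.022,.132),('22near',.022,.022,.132)]:
    p=g+gx*x+gy*y;print(n,cp([*p,z]))
for off in(-1e-3,4.6e-3):
  o=np.array([.5561,-.1558])+off*x
  for n,kx,ky,z in[('tip flat near',-.013,.012,-.062),('tip slope near',-.006,.012,-.062),('head flat near bottom',-.013,.022,0),('head +x near',.013,.022,0)]:
    p=o+kx*x+ky*y;print(off,n,cp([*p,.2153+z]))
```

```text
flat near (291, 356)
flat mid (306, 346)
shoe17 mid (274, 342)
-8near (306, 358)
22near (249, 351)
-0.001 tip flat near (300, 317)
-0.001 tip slope near (287, 316)
-0.001 head flat near bottom (296, 220)
-0.001 head +x near (246, 215)
0.0046 tip flat near (289, 316)
0.0046 tip slope near (276, 315)
0.0046 head flat near bottom (285, 219)
0.0046 head +x near (235, 214)
```

```bash
python3 -m inch '-.001 0 .005 0 .2;0 0 .005 0 .2;0 0 .005 0 .2;0 0 .004 0 .2;0 0 .004 0 .2;0 0 .004 0 .2;0 0 .004 0 .2;0 0 .004 0 .2;0 0 .003 0 .2;0 0 0 0 .2'
python3 - <<'E'
from h import *
a=snap('side','s5.png');s=env.get_state();print(s['tcp_pos'],s['tool_rot'],s['force'],s['wrist_torque'])
import pickle;c=env.calibration('wrist');pickle.dump(c,open('w5.pkl','wb'));w=snap('wrist','w5.png')
k=cv2.resize(a[80:200,210:310],None,fx=4,fy=4,interpolation=cv2.INTER_CUBIC)
k2=cv2.resize(w[150:270,200:310],None,fx=3.6,fy=4,interpolation=cv2.INTER_CUBIC)
cv2.imwrite('pics/s5c.png',np.hstack([k,k2])[:,:,::-1])
E
```

```text
time_s: 8.55
tcp_pos: [0.5567, -0.1558, 0.1788]
tool_rot: [0.082, 0.997, 0.0, -0.0]
force: [0.6, -1.0, -0.9]
finger_gap: 0.0426
[ 0.55674471 -0.1558278   0.17915649] [ 8.18002387e-02  9.96648741e-01  1.27681147e-05 -9.03610464e-05] [-0.19535361  0.66462508 -0.43153605] [ 0.00881247 -0.05560772  0.06453945]
```

View pics/s5c.png

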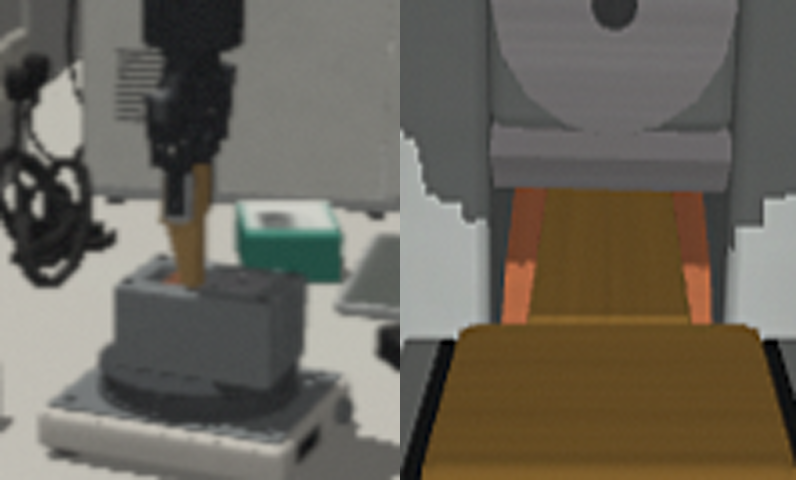

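```bash
python3 -m inch '0 0 .002 0 .2;0 0 .002 0 .2;0 0 .002 0 .2;0 0 .002 0 .2;0 0 .001 0 .2;0 0 .001 0 .2;0 0 .001 0 .2;0 0 .001 0 .2;0 0 0 0 .2;0 0 0 0 .2'
python3 - <<'E'
from h import *
s=env.get_state();print(s['tcp_pos'],s['tool_rot'],s['force'],s['wrist_torque'])
E
```

```text
time_s: 9.65
tcp_pos: [0.5568, -0.1558, 0.1673]
tool_rot: [0.082, 0.997, -0.0, 0.0]
force: [-0.4, 0.0, -0.9]
finger_gap: 0.0427
[ 0.55678549 -0.1558055   0.16733877] [ 8.17820567e-02  9.96650236e-01 -1.44996431e-05  3.83589314e-05] [-0.36314356  0.01819551 -0.91752257] [ 1.51957829e-02  3.60130523e-02 -8.76496188e-05]
```

```bash
python3 -m inch '0 0 .001 0 .2;0 0 .001 0 .2;0 0 .001 0 .2;0 0 .001 0 .2;0 0 0 0 .2;0 0 0 0 1;0 0 0 0 1;0 0 0 0 1;0 0 0 0 1;0 0 0 0 1'
python3 - <<'E'
from h import *
s=env.get_state();print(s['tcp_pos'],s['tool_rot'],s['force'],s['wrist_torque'])
a=snap('side','s6.png');w=snap('wrist','w6.png')
k=cv2.resize(a[80:200,210:310],None,fx=4,fy=4,interpolation=cv2.INTER_CUBIC)
k2=cv2.resize(w[150:330,200:310],None,fx=3.6,fy=480/180,interpolation=cv2.INTER_CUBIC)
cv2.imwrite('pics/s6c.png',np.hstack([k,k2])[:,:,::-1])
E
```

```text
time_s: 10.65
tcp_pos: [0.5568, -0.1558, 0.1633]
tool_rot: [0.082, 0.997, -0.0, 0.0]
force: [0.4, 0.1, 0.3]
finger_gap: 0.0856
[ 0.55676033 -0.15582395  0.16326991] [ 8.18058451e-02  9.96648285e-01 -6.34671162e-06  2.55958474e-07] [0.37285968 0.13604989 0.27671406] [ 0.00686402 -0.05859651  0.02854083]
```

View pics/s6c.png

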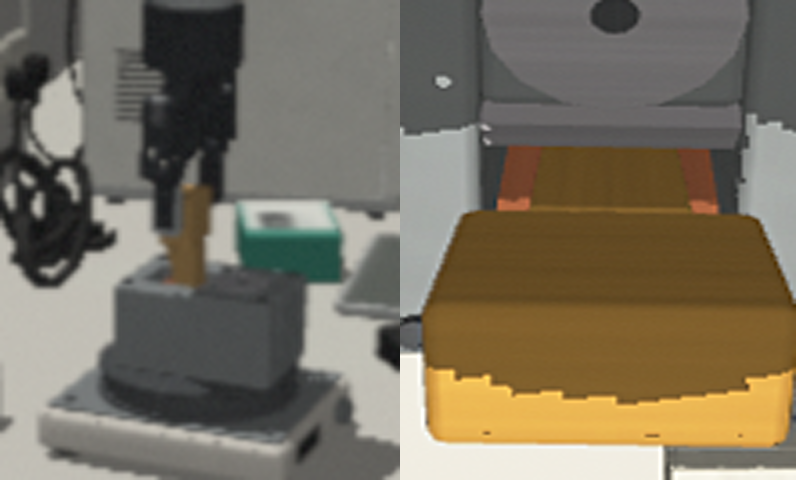

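```bash
python3 -m inch '0 0 -.02 0 1;0 0 -.035 0 1;0 0 -.02 0 1;0 0 0 0 0;0 0 0 0 0;0 0 0 0 0;0 0 0 0 0;0 0 0 0 0;0 0 .008 0 0;0 0 .008 0 0' 40
python3 - <<'E'
from h import *
s=env.get_state();print(s['tcp_pos'],s['force'])
a=snap('side','s7.png');w=snap('wrist','w7.png')
k=cv2.resize(a[80:200,210:310],None,fx=4,fy=4,interpolation=cv2.INTER_CUBIC)
k2=cv2.resize(w[150:330,200:310],None,fx=3.6,fy=480/180,interpolation=cv2.INTER_CUBIC)
cv2.imwrite('pics/s7c.png',np.hstack([k,k2])[:,:,::-1])
E
```

```text
time_s: 11.75
tcp_pos: [0.5567, -0.1558, 0.2214]
tool_rot: [0.082, 0.997, 0.0, -0.0]
force: [0.1, -0.3, 0.6]
finger_gap: -0.0003
[ 0.55670249 -0.15578681  0.22141268] [ 0.09563923 -0.3344089   0.56102954]
```

View pics/s7c.png

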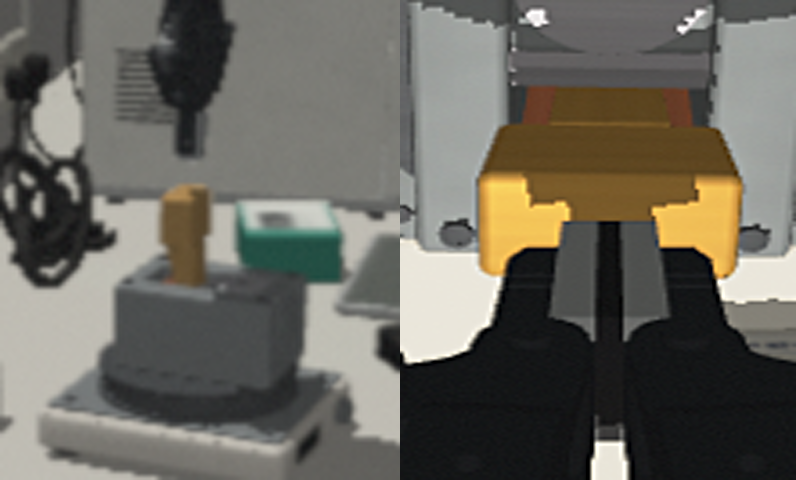

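```bash
python3 -m inch '0 0 .004 0 0;0 0 .004 0 0;0 0 .004 0 0;0 0 .003 0 0;0 0 .003 0 0;0 0 .002 0 0;0 0 .002 0 0;0 0 .002 0 0;0 0 .002 0 0;0 0 .002 0 0'
python3 -m inch '0 0 .001 0 0;0 0 .001 0 0;0 0 .001 0 0;0 0 .001 0 0;0 0 .001 0 0;0 0 .001 0 0;0 0 .001 0 0;0 0 .001 0 0;0 0 .001 0 0;0 0 0 0 0'
```

```text
time_s: 12.85
tcp_pos: [0.5572, -0.156, 0.1954]
tool_rot: [0.082, 0.997, -0.0, 0.001]
force: [-2.1, 0.4, 10.4]
finger_gap: 0.0002
time_s: 13.85
tcp_pos: [0.5571, -0.156, 0.1865]
tool_rot: [0.082, 0.997, -0.0, 0.001]
force: [-2.1, 0.9, 9.2]
finger_gap: 0.0001
```

```bash
python3 -m inch '0 0 .0015 0 0;0 0 .0015 0 0;0 0 .0015 0 0;0 0 .0015 0 0;0 0 .001 0 0;0 0 .001 0 0;0 0 .001 0 0;0 0 .001 0 0;0 0 .001 0 0;0 0 0 0 0'
python3 - <<'E'
from h import *
s=env.get_state();print(s['tcp_pos'],s['force'])
a=snap('side','s8.png');w=snap('wrist','w8.png')
k=cv2.resize(a[80:200,210:310],None,fx=4,fy=4,interpolation=cv2.INTER_CUBIC)
k2=cv2.resize(w[150:330,200:310],None,fx=3.6,fy=480/180,interpolation=cv2.INTER_CUBIC)
cv2.imwrite('pics/s8c.png',np.hstack([k,k2])[:,:,::-1])
E
```

```text
time_s: 14.85
tcp_pos: [0.557, -0.156, 0.1755]
tool_rot: [0.082, 0.997, -0.0, 0.001]
force: [-3.4, 0.2, 10.3]
finger_gap: -0.0002
[ 0.55697321 -0.15598404  0.17547057] [-3.43424561  0.16066297 10.29264179]
```

View pics/s8c.png

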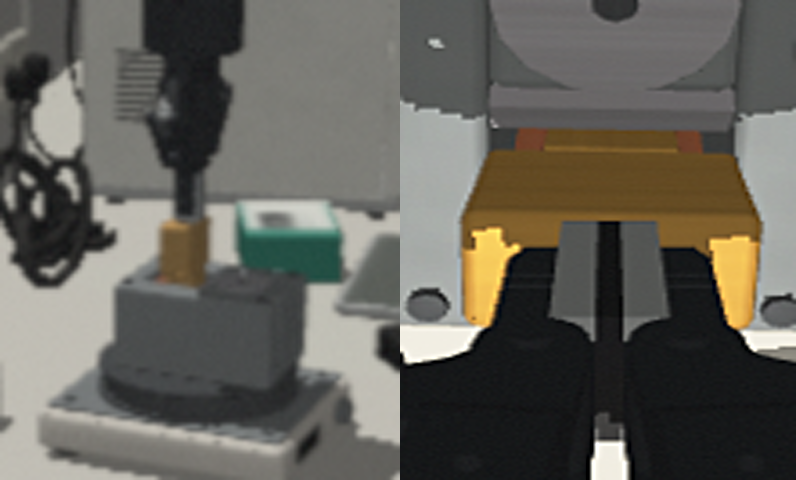

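Head is about 5.5 mm above the hub (TCP at 0.1755). I'll push a little more until it stops dead.

```bash
python3 -m inch '0 0 .0005 0 0;0 0 .0005 0 0;0 0 .0005 0 0;0 0 .0005 0 0;0 0 .0005 0 0;0 0 0 0 0;0 0 0 0 0;0 0 0 0 0;0 0 0 0 0;0 0 0 0 0'
```

```text
time_s: 15.95
tcp_pos: [0.5571, -0.156, 0.1737]
tool_rot: [0.082, 0.997, -0.0, 0.001]
force: [-6.4, 1.7, 16.5]
finger_gap: -0.0002
```

```bash
python3 -m inch '0 0 -.005 0 0;0 0 -.02 0 0;0 0 -.03 0 0;0 0 -.04 0 0;0 0 -.03 0 0;0 0 0 0 0;0 0 0 0 0;0 0 0 0 0;0 0 0 0 0;0 0 0 0 0'
python3 - <<'E'
from h import *
s=env.get_state();print(s['tcp_pos'],s['force'])
c=env.calibration('wrist')
a=snap('side','s9.png');w=snap('wrist','w9.png')
k=cv2.resize(a[80:200,210:310],None,fx=4,fy=4,interpolation=cv2.INTER_CUBIC)
k2=cv2.resize(w[150:330,200:310],None,fx=3.6,fy=480/180,interpolation=cv2.INTER_CUBIC)
cv2.imwrite('pics/s9c.png',np.hstack([k,k2])[:,:,::-1])
d=env.calibration('side')
g=np.array([.5431,-.1537]);x=np.array([.987,-.163]);y=np.array([.163,.987])
for n,kx,ky,z in[('top -x near',-.013,.022,.174),('top +x near',.013,.022,.174),('top -x far',-.013,-.022,.174),('top +x far',.013,-.022,.174)]:
    p=[*(g+.013*x+kx*x+ky*y),z];u,v=proj(d,p);U,V=proj(c,p);print(n,'side',round((u-210)*4),round((v-80)*4),'wrist',round((U-200)*3.6)+400,round((V-150)*480/180))
E
```

```text
time_s: 16.95
tcp_pos: [0.5566, -0.1558, 0.296]
tool_rot: [0.082, 0.997, 0.0, -0.001]
force: [-0.5, 0.2, -0.7]
finger_gap: -0.0002
[ 0.55663864 -0.15579155  0.29595878] [-0.49852296  0.22019572 -0.6855053 ]
top -x near side 195 230 wrist 696 54
top +x near side 162 226 wrist 694 127
top -x far side 215 215 wrist 519 54
top +x far side 183 211 wrist 522 127
```

View pics/s9c.png

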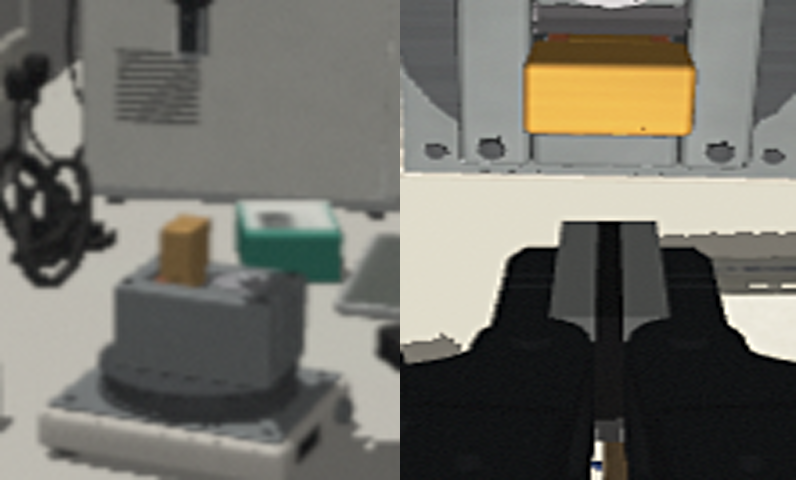

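Run:
```python
from h import *
print(env.job_done(), env.get_state()['time_s'])
```

```text
the job is handed in; nothing more can be done
the job is handed in; nothing more can be done
```

I took the brass key from the stand and set it in the gap with its slope towards the copper shoe. I let it go upright, then pressed it down on the middle of its head with shut fingers, and handed the job in at about 17 s.

**Last checks:**
- **Depth:** the push ran at about 10 N down to a TCP height of 0.1737 m, where the force rose to about 16 N. That puts the head about 4 mm above the hub, with the key tight.
- **Pose:** in the final side and wrist pictures the key is upright, square and within a few millimetres of where it should be. The robot is clear of it.
- **Dark key:** it stayed in the stand after the brass key was lifted, and I went nowhere near it afterwards. I took no final picture of the stand.

**Disagreements:**
- While I held the key, the wrist camera placed it about 5 mm further along x than the top and side cameras did. I aimed between the two, and it went in without side force.
- The copper shoe's outer edge measured about 27 mm from the shaft flat, against the given 22 mm. I relied on the other edges, which agreed with each other.
- I could not read the shoe's travel directly; it is inferred from how deep the key went.

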